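Clear up the laboratory bench: nest the beakers, shelve the reagents

TASK

Clear up after the reagent has been made up: nest the three plastic beakers on the steel tray, the middle one standing inside the wide one that is already there and the tall narrow one inside the middle one, and stand the tall bottle and the squat jar upright on the reagent shelf, in the free space between the stock bottles. Set each thing down gently on its base without dropping it or tipping it over, and leave the other things on the bench and shelf where they are.

Things in the scene. Friction and masses are not known exactly. Their poses are not given: they have to be found in the camera images.
- tray: shallow pressed-steel tray fixed to the bench, 260 x 190 mm (its x and y), rim 16 mm high, floor 3 mm thick; origin at the centre of its underside on the bench, z up
- wide_beaker: wide low plastic beaker standing on the tray, loose, 140 g: outer diameter 112 mm, height 62 mm, straight wall 3 mm, floor 4 mm; open at the top; origin at the centre of its underside, z along its axis to the mouth; round (only a small pouring lip at its rim)
- middle_beaker: middle plastic beaker standing on the bench, 60 g: outer diameter 66 mm, height 88 mm, straight wall 3 mm, floor 4 mm; open at the top, round; when it stands in the wide beaker its rim is 30 mm above the wide one's rim; origin at the centre of its underside, z along its axis to the mouth
- narrow_beaker: tall narrow plastic beaker standing on the bench, 45 g: outer diameter 46 mm, height 116 mm, straight wall 3 mm, floor 4 mm; open at the top, round; when it stands in the middle beaker its rim is 32 mm above the middle one's rim; origin at the centre of its underside, z along its axis to the mouth
- tall_bottle: white round plastic reagent bottle standing on the bench, closed, about 420 g: body diameter 72 mm up to 122 mm, then a sloping shoulder and neck up to 142 mm, then a dark blue ribbed screw cap of diameter 44 mm and height 28 mm, total height 170 mm; origin at the centre of its underside, z up its axis
- squat_jar: white round plastic reagent jar standing on the bench, closed, about 280 g: body diameter 68 mm up to 66 mm, a short shoulder up to 76 mm, then a dark blue ribbed screw cap of diameter 56 mm and height 26 mm, total height 102 mm; origin at the centre of its underside, z up its axis
- shelf: white reagent shelf (bench riser) fixed to the bench on the right: flat board 520 mm long (its x) and 160 mm deep (its y), top 85 mm above the bench, thin steel guard rail 32 mm above the board along its -y edge (reaching 11 mm in from that edge); origin on the bench under the centre of the board, z up
- shelf_gap (a point): the middle of the free space on the shelf, on the board's top surface, axes as shelf; the free space is the whole depth of the board and at least 130 mm to either side (along x) of this point, between the stock bottles
- stock_a: stock bottle with a white cap, diameter 62 mm, height 98 mm, on the shelf at the -x side of the free space; not to be disturbed; origin at the centre of its underside
- stock_b: small stock bottle with a white cap, diameter 48 mm, height 90 mm, on the shelf at the +x side of the free space; not to be disturbed; origin at the centre of its underside
- stock_c: small stock bottle like stock_b, next to stock_a at the -x end of the shelf; not to be disturbed; origin at the centre of its underside
- slide_box: low grey box for microscope slides, 85 x 62 mm, 26 mm high, loose on the bench among the things to be cleared; not to be disturbed; origin at the centre of its underside
- wash_bottle: squeeze wash bottle, diameter 64 mm, 150 mm to the top of its cap and 190 mm to the top of its bent spout, standing loose on the bench; not to be disturbed; origin at the centre of its underside
- tube_rack: white rack of capped sample tubes, 66 x 200 mm, 96 mm high over the caps, loose on the bench; not to be disturbed; origin at the centre of its underside
Mind the look-alikes: they are no part of the job. Leave any pink look-alike of the middle_beaker alone.

How it is judged:
At the end, for the whole second after the job is handed in: Bottle and jar upright on the shelf board (0.08 rad, height 5 mm, within 150 mm along and 75 mm across of shelf_gap). Wide beaker flat on the tray floor, middle one on its floor, narrow one on the middle one's floor (5 mm, 0.08 rad). All at rest; bystanders within 25 mm of their start (x of tall_bottle in the frame of shelf_gap between -0.15 and 0.15 m and y of tall_bottle in the frame of shelf_gap between -0.075 and 0.075 m and z of tall_bottle in the frame of shelf_gap between -0.005 and 0.005 m and x of squat_jar in the frame of shelf_gap between -0.15 and 0.15 m and y of squat_jar in the frame of shelf_gap between -0.075 and 0.075 m and z of squat_jar in the frame of shelf_gap between -0.005 and 0.005 m and horizontal distance between middle_beaker and wide_beaker below 0.024 m and z of middle_beaker in the frame of wide_beaker between -0.001 and 0.009 m and horizontal distance between narrow_beaker and middle_beaker below 0.012 m and z of narrow_beaker in the frame of middle_beaker between -0.001 and 0.009 m and x of wide_beaker in the frame of tray between -0.08 and 0.08 m and y of wide_beaker in the frame of tray between -0.045 and 0.045 m and z of wide_beaker in the frame of tray between -0.002 and 0.008 m and angle between each of tall_bottle, squat_jar, middle_beaker, narrow_beaker, wide_beaker's own z axis and vertical below 0.08 rad and linear speed of each of tall_bottle, squat_jar, middle_beaker, narrow_beaker, wide_beaker below 0.02 m/s and distance of each of stock_a, stock_b, stock_c, slide_box, wash_bottle, tube_rack from where it was at the start of the episode below 0.025 m); the robot touches nothing.
It fails at once if a beaker, bottle or jar of the task is tipped over (more than 35 degrees) (angle between any of tall_bottle, squat_jar, middle_beaker, narrow_beaker, wide_beaker's own z axis and vertical above 0.6 rad).
It fails at once if a stock bottle, the slide box, the wash bottle or the tube rack is pushed more than 25 mm or tipped over (distance of any of stock_a, stock_b, stock_c, slide_box, wash_bottle, tube_rack from where it was at the start of the episode above 0.025 m or angle between any of stock_a, stock_b, stock_c, slide_box, wash_bottle, tube_rack's own z axis and vertical above 0.35 rad).
It fails at once if a bottle, jar or beaker is dropped or banged down (moves faster than 0.45 m/s within 30 mm of the place where it is to stand) ((linear speed of tall_bottle above 0.45 m/s and z of tall_bottle in the frame of shelf_gap between -0.01 and 0.03 m and x of tall_bottle in the frame of shelf_gap between -0.2 and 0.2 m and y of tall_bottle in the frame of shelf_gap between -0.09 and 0.09 m) or (linear speed of squat_jar above 0.45 m/s and z of squat_jar in the frame of shelf_gap between -0.01 and 0.03 m and x of squat_jar in the frame of shelf_gap between -0.2 and 0.2 m and y of squat_jar in the frame of shelf_gap between -0.09 and 0.09 m) or (linear speed of middle_beaker above 0.45 m/s and horizontal distance between middle_beaker and wide_beaker below 0.03 m and z of middle_beaker in the frame of wide_beaker below 0.035 m) or (linear speed of narrow_beaker above 0.45 m/s and horizontal distance between narrow_beaker and middle_beaker below 0.03 m and z of narrow_beaker in the frame of middle_beaker below 0.035 m)).
It also fails if it takes over 72 s, if anything falls off the work surface, if the arm or the gripper's body presses on something with over 40 N, if the wrist force passes 120 N, or if a joint passes its speed limit or range.

ROBOT

A 6-joint arm with a two-finger parallel gripper is mounted at the origin on the work surface. World frame = base frame: x ahead of the robot, y to its left, z up, the work surface at z = 0. Lengths are in m, angles in rad, forces in N, time in s.
With the tool pointing down it reaches from about 0.375 to 0.925 m from the base axis. Payload 5.7 kg.
Tool frame: the origin (TCP) lies midway between the tips of the shut fingers; the grasp point (between the pads) lies 19 mm behind it; z points along the fingers, y is the direction in which the jaws open and shut (so a half turn about z gives the same grasp; the last joint's range is limited). The gripper opens to 85 mm and grips with 20 to 120 N. Pads are 22 mm wide; open, the fingers measure 114 mm over their backs; the gripper's body (76 mm by 85 mm) begins 54 mm behind the grasp point. The pads swing forward as they close: fully open they stand 13 mm farther back than shut.
Start: joints at [-1.262, 0.359, 1.51, -0, 1.272, -0.115], TCP at [0.247, -0.547, 0.231] pointing down, gripper open.
Joint ranges: [-2.97, 2.97], [-1.01, 2.36], [0.21, 2.38], [-0.96, 4.11], [0.2, 2.71], [-2.98, 2.98]. Speed limits (rad/s): [2.39, 2.39, 3.14, 3.14, 3.14, 3.14].

INTERFACE

Orientations are given as a unit quaternion [x, y, z, w].
In Python, from cell import env, planner, capture gives the robot as it stands. Calls block until the motion is done:
- env.goto(position, orientation): joint-space move of the TCP to a pose.
- env.move_linear(position, vel=0.15, frame=None): straight line of the TCP; frame=None keeps the orientation; vel is the mean speed in m/s.
- env.goto_joints(angles): joint-space move.
- env.command_gripper(opening, force=None): finger opening in m; force is the grip in N (None keeps the last); returns when the fingers have stopped.
- env.hold(seconds).
- planner.solve_ik(position, orientation): joint angles nearest the present ones, or None.
- env.observe(): the state.
- capture(name): name is "scene" or "top" or "wrist"; returns a dict with "image" (480x640x3 uint8, red, green, blue), "depth" (480x640 float32, m along the optical axis (not along the pixel's ray), 0 where there is no reading), "camera_matrix" (3x3 intrinsics, pixels), "R" (3x3) and "t" (3): a world point X has camera coordinates R X + t; the wrist camera has in their place "mount" (4x4, takes a point from camera to tool coordinates, whose origin is the TCP and whose axes are the flange's). Camera axes: x right, y down, z forward; pixel columns grow to the right and rows downward; lengths in m; the calibration is good to about 2 mm. A picture is of the moment at which its call begins: read the wrist's pose just before it.
A pose or a line that the arm cannot do raises env.Unreachable and nothing moves.
- env.job_done(): hands the job in, once; it reports no verdict.
The state is a dict: "time": time; "joints": joint angles; "joint_vel": joint speeds; "joint_torque": joint torques, N m; "eef_pos": TCP position; "tool_rot": TCP orientation; "wrist_force": force on the tool from outside, world axes, zero at the start; "moment": the same for the moment, N m; "opening": finger opening in m.
Only numpy, scipy, OpenCV 4.12 (cv2) and the standard library are available. Lean on these libraries where they do the work, as an engineer would, in place of code of your own. Each camera call takes 0.05 s, during which the arm holds its last target. There are 200 camera calls.

## Working session

There is one attempt and no reset: what is moved stays moved. The work goes in short steps, each a Python script; the robot and the scene stay as the last script left them, time stands still between calls to the robot, and variables do not carry over. Pictures are saved under pics/ and viewed, about 8 in all and at most 12, crops included, and the job is handed in when it is done.

```bash
mkdir -p pics; ls; cat > h.py <<'E'
import numpy as np, cv2
from cell import env, planner, capture
def save(n,f):
    c=capture(n); cv2.imwrite(f'pics/{f}.png',c['image'][:,:,::-1]); np.savez(f'pics/{f}.npz',**{k:v for k,v in c.items() if v is not None}); return c
def cloud(c):
    K=c['camera_matrix'];d=c['depth'];v,u=np.mgrid[:480,:640]
    P=np.stack([(u-K[0,2])/K[0,0]*d,(v-K[1,2])/K[1,1]*d,d],-1)
    return (P-c['t'])@c['R']   # R^T (P-t)
E
python3 - <<'E'
from h import *
for n in('scene','top'):
    c=save(n,n+'0'); print(n,c['R'].round(3).tolist(),c['t'].round(3))
o=env.observe();print(o)
E
```

```text
pics
scene [[0.351, 0.937, 0.006], [0.489, -0.178, -0.854], [-0.799, 0.302, -0.521]] [-0.185 -0.185  1.739]
top [[-0.014, -1.0, -0.004], [-0.997, 0.014, -0.074], [0.074, 0.003, -0.997]] [-0.006  0.53   1.535]
{'time': 0.1, 'joints': array([-1.26210353e+00,  3.59445209e-01,  1.51132033e+00, -2.24603017e-05,
        1.27249309e+00, -1.15133280e-01]), 'joint_vel': array([-0.001425  , -0.00117318, -0.0010853 ,  0.00224176,  0.00213512,
        0.0003925 ]), 'joint_torque': array([ 3.05183457e-04, -5.28652453e+01, -2.79349512e+01, -4.18251293e-04,
        4.96389359e-03,  4.34710145e-06]), 'eef_pos': array([ 0.2465323 , -0.54634539,  0.23053183]), 'tool_rot': array([ 9.77629299e-01,  2.10333688e-01, -9.11720568e-05, -8.28055645e-04]), 'wrist_force': array([ 0.04898231, -0.16790211, -0.04671706]), 'moment': array([0.05143504, 0.02830997, 0.01857568]), 'opening': 0.08553332525247351}
```

View pics/scene0.png

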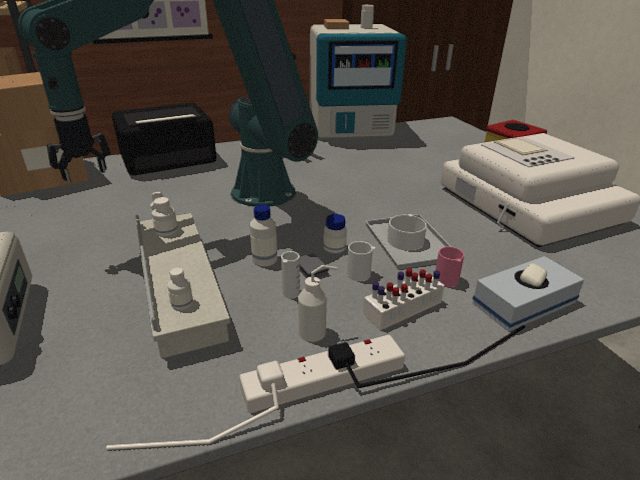

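View pics/top0.png

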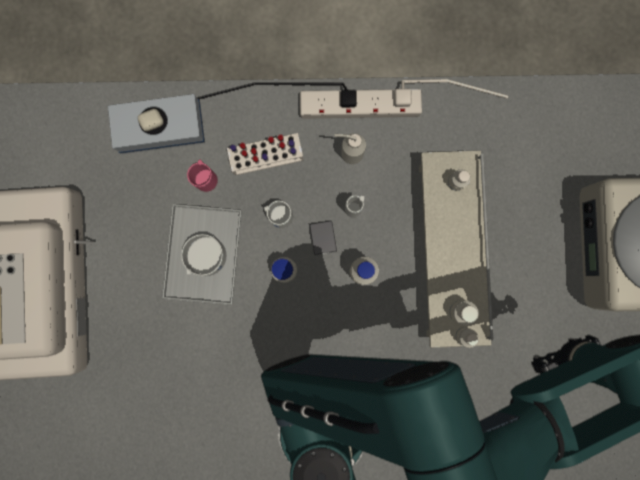

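The top view shows these candidates, and the pixels below are all from it:
- **Beakers:** wide (204,254), middle (278,212) and narrow (354,203).
- **Look-alike:** pink beaker (203,176), left alone.
- **Bottles to move:** jar with the smaller total height (283,269) and tall bottle (366,270). The wash bottle (352,147) could be mistaken for one.
- **Not to be disturbed:** slide box (323,237), tube rack (265,152), stock_b (459,180), stock_a (467,312) and stock_c (468,338).

The shelf's rail is on the image's right side, which is -y. Next I measure positions from depth.

```bash
python3 - <<'E'
import numpy as np,cv2
from h import cloud
c=dict(np.load('pics/top0.npz')); W=cloud(c)
import scipy.optimize as so
items=dict(wide=(204,254,24,.065,.055),middle=(278,212,18,.088,.033),narrow=(354,203,16,.116,.023),jar=(283,269,16,.102,.028),tall=(366,270,18,.17,.022),box=(323,237,20,.026,0),wash=(352,147,20,.15,.03),rack=(265,152,42,.096,0),sb=(459,180,13,.175,0),sa=(467,312,13,.183,0),sc=(468,338,10,.175,0),pink=(203,176,18,.088,.033))
for n,(u,v,r,h,R) in items.items():
    P=W[v-r:v+r+1,u-r:u+r+1].reshape(-1,3); P=P[np.abs(P).sum(1)>0]
    Q=P[abs(P[:,2]-h)<.008]
    if len(Q)<5: print(n,'few',len(Q),P[:,2].max());continue
    lo,hi=Q.min(0),Q.max(0)
    s=''
    if R:
        f=so.least_squares(lambda p:np.hypot(Q[:,0]-p[0],Q[:,1]-p[1])-R,Q.mean(0)[:2],loss='soft_l1',f_scale=.002).x
        s=f.round(4)
    print(n,len(Q),'bbox mid',((lo+hi)/2).round(4),'size',(hi-lo).round(3),'zmed',np.median(Q[:,2]).round(4),'ringfit',s)
B=W[150:350,415:500].reshape(-1,3);Q=B[abs(B[:,2]-.085)<.006];print('board',Q.min(0),Q.max(0),np.median(Q[:,2]))
q=np.ascontiguousarray(Q[:,:2].astype(np.float32));print(cv2.minAreaRect(q))
T=W[200:308,160:245].reshape(-1,3);Q=T[(T[:,2]>.010)&(T[:,2]<.022)];print('tray',cv2.minAreaRect(np.ascontiguousarray(Q[:,:2].astype(np.float32))))
Q=W[190:290,310:336].reshape(-1,3);Q=Q[abs(Q[:,2]-.026)<.006];print('box',cv2.minAreaRect(np.ascontiguousarray(Q[:,:2].astype(np.float32))))
im=c['image'][130:310,150:400];cv2.imwrite('pics/crop.png',cv2.resize(im,None,fx=3.2,fy=3.2,interpolation=2)[:,:,::-1])
E
```

```text
wide 212 bbox mid [0.492  0.319  0.0647] size [0.111 0.113 0.015] zmed 0.0647 ringfit [0.4917 0.3179]
middle 108 bbox mid [0.6011 0.1102 0.0878] size [0.065 0.067 0.015] zmed 0.0878 ringfit [0.6004 0.1078]
narrow 89 bbox mid [ 0.6177 -0.0946  0.1159] size [0.046 0.045 0.015] zmed 0.1161 ringfit [ 0.6175 -0.0948]
jar 353 bbox mid [0.4502 0.0986 0.1023] size [0.056 0.053 0.015] zmed 0.1022 ringfit [0.4527 0.0939]
tall 240 bbox mid [ 0.4431 -0.1166  0.1694] size [0.043 0.043 0.014] zmed 0.1698 ringfit [ 0.4435 -0.1119]
box 688 bbox mid [ 0.5366 -0.0099  0.026 ] size [0.092 0.072 0.015] zmed 0.026 ringfit 
wash 116 bbox mid [ 0.7777 -0.0966  0.1491] size [0.033 0.031 0.014] zmed 0.1503 ringfit [ 0.7934 -0.0751]
rack 326 bbox mid [0.775  0.1484 0.096 ] size [0.073 0.174 0.016] zmed 0.0961 ringfit 
sb 100 bbox mid [ 0.6769 -0.3669  0.1747] size [0.029 0.027 0.015] zmed 0.1753 ringfit 
sa 221 bbox mid [ 0.3318 -0.368   0.1829] size [0.039 0.039 0.015] zmed 0.1829 ringfit 
sc 109 bbox mid [ 0.2685 -0.3752  0.1749] size [0.027 0.028 0.015] zmed 0.1744 ringfit 
pink 129 bbox mid [0.7101 0.3209 0.0868] size [0.072 0.068 0.013] zmed 0.0867 ringfit [0.7071 0.32  ]
board [ 0.2402161  -0.44663807  0.07901   ] [ 0.76245321 -0.27745908  0.09099915] 0.08531964001415238
((0.5011311173439026, -0.3620898723602295), (0.5208835601806641, 0.15991581976413727), 1.0475411415100098)
tray ((0.49959978461265564, 0.3263331353664398), (0.22287116944789886, 0.2913808226585388), 89.21572875976562)
box ((0.5366113185882568, -0.009453140199184418), (0.0877644270658493, 0.06359540671110153), 8.222685813903809)
```

View pics/crop.png

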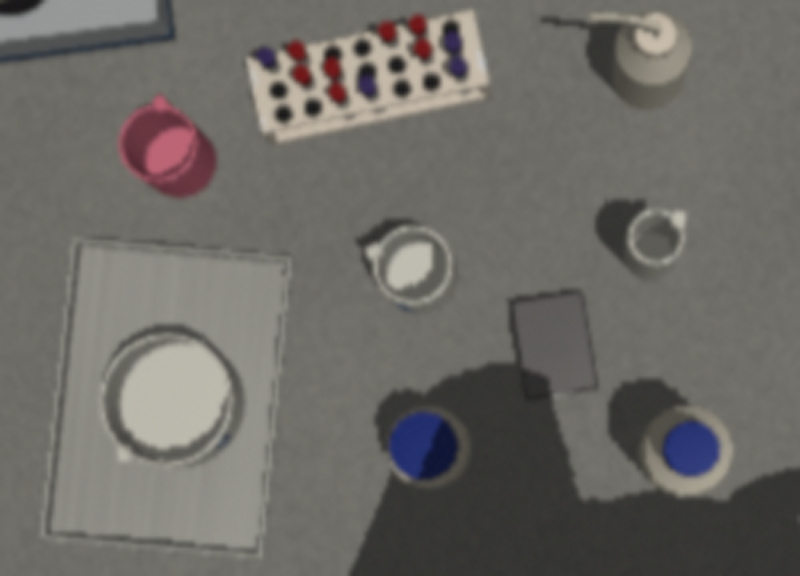

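The close crop confirms the choices. The clear middle beaker has its lip to the upper left, toward +y. The narrow beaker's lip is to the upper right. The pink beaker sits apart from them at crop pixel (160,145). Measured heights and diameters match the sizes given, so I'll grip the caps and the upper walls clear of the lips, starting with the tall bottle.

```bash
cat >> h.py <<'E'
def quat(ang):  # tool down, jaw axis at angle ang in the xy plane; pick half-turn with feasible/nearest joints
    a=(ang+np.pi/2)/2
    return np.array([np.cos(a),np.sin(a),0,0])
def best(p,ang):
    q0=env.observe()['joints']; r=[]
    for k in (0,1):
        q=quat(ang+k*np.pi); s=planner.solve_ik(p,q)
        if s is not None: r.append((np.abs(np.array(s)-q0).max(),k,q))
    return min(r,key=lambda t:t[0])[2] if r else None
def pick(xy,z,ang,up,force):
    q=best([*xy,z+.09],ang); env.goto([*xy,z+.09],q)
    env.move_linear([*xy,z],vel=.15); env.command_gripper(0.0,force=force)
    o=env.observe(); print('grip',o['opening'],o['time'])
    env.move_linear([*xy,up],vel=.2)
    o=env.observe(); print('lift',o['opening'],o['wrist_force'].round(2),o['time'])
def place(xy,z,up,open_,ang=None,vel=.3):
    env.move_linear([*xy,up],vel=vel,frame=None if ang is None else best([*xy,up],ang))
    env.move_linear([*xy,z+.015],vel=.15); env.move_linear([*xy,z+.0015],vel=.04)
    o=env.observe(); print('down',o['eef_pos'].round(4),o['wrist_force'].round(2),o['opening'])
    env.command_gripper(open_); env.hold(.2)
    env.move_linear([*xy,up],vel=.25); print('t',env.observe()['time'])
E
python3 - <<'E'
from h import *
Y=np.pi/2
for n,p,a in [('tall',(.443,-.1165,.139),Y),('tallup',(.443,-.1165,.32),Y),('tp',(.57,-.355,.225),Y),('tpu',(.57,-.355,.32),Y),('jar',(.45,.0985,.071),Y),('jp',(.45,-.35,.157),Y),('jpu',(.45,-.35,.25),Y),('mid',(.601,.109,.054),0),('mp',(.492,.319,.061),0),('mpu',(.492,.319,.2),0),('nar',(.6177,-.0946,.084),np.pi/4),('npu',(.492,.319,.25),np.pi/4)]:
    print(n,[(s is not None and np.round(s,2).tolist()) for s in (planner.solve_ik(p,quat(a)),planner.solve_ik(p,quat(a+np.pi)))])
env.goto([.443,-.1165,.32],best([.443,-.1165,.32],Y))
pick((.443,-.1165),.139,Y,.32,70)
E
```

```text
tall [[-0.41, 0.27, 1.92, -0.0, 0.95, -1.98], [-0.41, 0.27, 1.92, -0.0, 0.95, 1.16]]
tallup [[-0.41, 0.07, 1.67, -0.0, 1.4, -1.98], [-0.41, 0.07, 1.67, -0.0, 1.4, 1.16]]
tp [[-0.66, 0.47, 1.35, -0.0, 1.32, -2.23], [-0.66, 0.47, 1.35, -0.0, 1.32, 0.91]]
tpu [[-0.66, 0.41, 1.22, -0.0, 1.52, -2.23], [-0.66, 0.41, 1.22, -0.0, 1.52, 0.91]]
jar [[0.07, 0.39, 1.98, -0.0, 0.78, -1.51], [0.07, 0.39, 1.98, -0.0, 0.78, 1.64]]
jp [[-0.78, 0.39, 1.66, -0.0, 1.09, -2.35], [-0.78, 0.39, 1.66, -0.0, 1.09, 0.79]]
jpu [[-0.78, 0.3, 1.55, -0.0, 1.29, -2.35], [-0.78, 0.3, 1.55, -0.0, 1.29, 0.79]]
mid [[0.07, 0.57, 1.65, -0.0, 0.92, 0.07], False]
mp [[0.46, 0.54, 1.71, -0.0, 0.9, 0.46], [0.46, 0.54, 1.71, -0.0, 0.9, -2.68]]
mpu [[0.46, 0.37, 1.58, -0.0, 1.19, 0.46], [0.46, 0.37, 1.58, -0.0, 1.19, -2.68]]
nar [[-0.26, 0.55, 1.6, -0.0, 0.99, -1.05], [-0.26, 0.55, 1.6, -0.0, 0.99, 2.09]]
npu [[0.46, 0.32, 1.52, -0.0, 1.3, -0.33], [0.46, 0.32, 1.52, -0.0, 1.3, 2.81]]
grip 0.04252298245652497 3.5333
lift 0.04177114497986131 [-0.67 -0.14 -3.44] 4.5917
```

```bash
python3 - <<'E'
from h import *
Y=np.pi/2
place((.57,-.355),.224,.32,.085)
pick((.45,.0985),.071,Y,.26,70)
E
```

```text
down [ 0.5699 -0.3549  0.2253] [ 0.66  0.55 -2.89] 0.042286285163124014
t 8.0417
grip 0.05434547035583524 10.9833
lift 0.05399484828751761 [-0.45 -0.54 -3.15] 12.075
```

```bash
python3 - <<'E'
from h import *
place((.45,-.35),.156,.26,.085)
pick((.601,.109),.054,0,.2,25)
save('top','top1'); print(env.observe()['time'])
a=cv2.imread('pics/top1.png')[140:360,150:500];cv2.imwrite('pics/c1.png',cv2.resize(a,None,fx=2.2,fy=2.2))
E
```

```text
down [ 0.45   -0.3501  0.1574] [ 1.11 -0.8  -2.19] 0.05426402885152626
t 16.1167
grip 0.0640408038904388 18.9917
lift 0.06394805301873098 [-0.01 -0.42 -0.8 ] 19.875
19.925
```

View pics/c1.png

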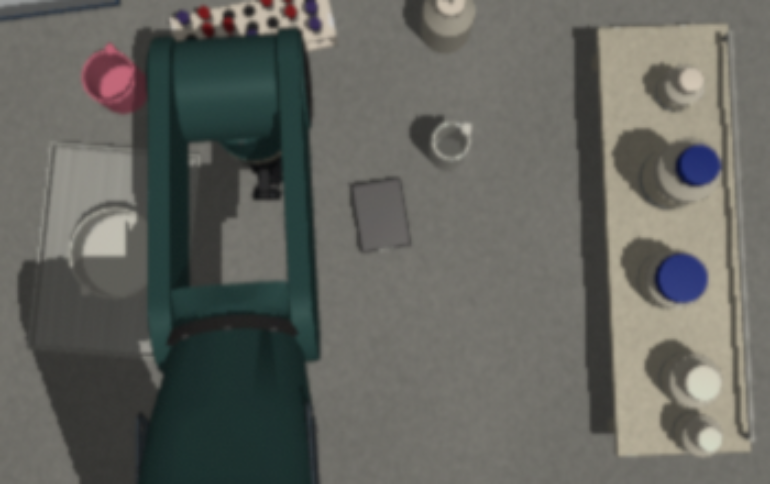

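The picture shows the tall bottle (690,165) and jar (680,280) upright on the shelf and the stock bottles still in place. The middle beaker is in the gripper.

```bash
python3 - <<'E'
from h import *
place((.492,.319),.061,.2,.080)
env.command_gripper(.085)
p=[.6177,-.0946,.2];env.goto(p,best(p,np.pi/4))
c=save('top','top2'); print(env.observe()['time'])
W=cloud(c); P=W[215:290,165:245].reshape(-1,3)
import scipy.optimize as so
for h,R in ((.095,.0315),(.065,.0545)):
    Q=P[abs(P[:,2]-h)<.008]; f=so.least_squares(lambda p:np.hypot(Q[:,0]-p[0],Q[:,1]-p[1])-R,Q.mean(0)[:2],loss='soft_l1',f_scale=.002).x
    lo,hi=Q.min(0),Q.max(0);print(len(Q),np.median(Q[:,2]),((lo+hi)/2).round(4),(hi-lo).round(3),f.round(4))
a=c['image'][190:320,140:300,::-1];cv2.imwrite('pics/c2.png',cv2.resize(a,None,fx=4,fy=4))
E
```

```text
down [0.4919 0.319  0.0624] [ 0.16  0.12 -0.29] 0.06404533770244888
t 23.5333
25.4
135 0.09389322702602063 [0.4916 0.3202 0.0943] [0.064 0.071 0.014] [0.492  0.3171]
268 0.06411591159982946 [0.4921 0.3187 0.065 ] [0.111 0.111 0.016] [0.4917 0.3179]
```

View pics/c2.png

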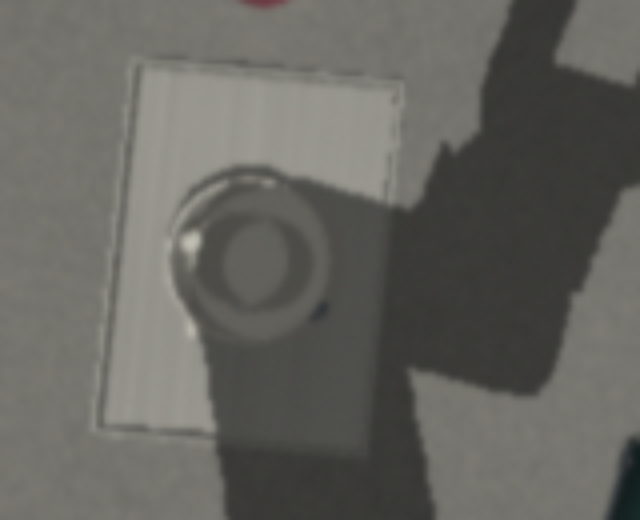

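The middle beaker stands inside the wide one at (255,265), with its rim at 0.094 m as expected. Its centre is about (0.492, 0.3175). Now the narrow beaker.

```bash
python3 - <<'E'
from h import *
pick((.6175,-.0947),.084,np.pi/4,.26,25)
env.move_linear([.492,.3177,.26],vel=.3)
env.move_linear([.492,.3177,.205],vel=.15)   # underside ~26 mm above middle's rim
print(env.observe()['wrist_force'])
c=save('scene','s3'); print(env.observe()['time'])
a=c['image'][150:300,330:480,::-1];cv2.imwrite('pics/c3.png',cv2.resize(a,None,fx=4,fy=4))
E
```

```text
grip 0.04562717164157055 26.85
lift 0.04555674213424051 [0.15 0.7  0.71] 27.8833
[-0.29991455 -0.41005975 -0.88455212]
30.0333
```

View pics/c3.png

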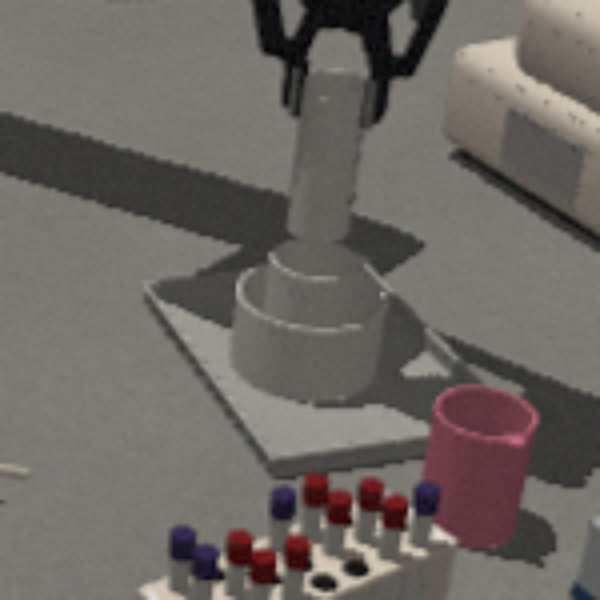

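```bash
python3 - <<'E'
import numpy as np
c=dict(np.load('pics/s3.npz'))
for n,p in dict(rimtop=(.492,.3177,.237),base=(.492,.3177,.121),midrim=(.492,.3175,.095)).items():
    q=c['camera_matrix']@(c['R']@np.array(p)+c['t']); q=q[:2]/q[2]; print(n,(q-[330,150])*4)
E
```

```text
rimtop [335.73615776  79.77919068]
base [317.090969   226.26666071]
midrim [312.89951043 257.39996949]
```

The projected axis matches the held beaker: it hangs vertical and centred over the middle one, with its base at crop (320,230). I'll lower it.

```bash
python3 - <<'E'
from h import *
xy=[.492,.3182]
for z in (.18,.16,.14,.12,.105,.0965):
    env.move_linear([*xy,z],vel=.08 if z>.11 else .04); f=env.observe()['wrist_force']; print(z,f.round(2))
    if abs(f[2])>6 or np.hypot(f[0],f[1])>4: print('contact');break
else:
    env.command_gripper(.065); env.hold(.3)
    env.move_linear([*xy,.26],vel=.2); env.goto([.45,-.05,.35],best([.45,-.05,.35],np.pi/2)); env.hold(.3)
    c=save('scene','s4'); t=save('top','top4'); print(env.observe()['time'])
    W=cloud(t)
    for n,(u,v,r,h) in dict(nar=(204,254,24,.127),mid=(204,254,24,.095),wide=(204,254,24,.065),tall=(463,216,28,.255),jar=(458,267,22,.187),box=(323,237,20,.026),wash=(352,147,20,.15),rack=(265,152,42,.096),sb=(459,180,13,.175),sa=(467,312,13,.183),sc=(468,338,10,.175)).items():
        P=W[v-r:v+r+1,u-r:u+r+1].reshape(-1,3);Q=P[abs(P[:,2]-h)<.008]
        if len(Q): lo,hi=Q.min(0),Q.max(0);print(n,len(Q),((lo+hi)/2).round(4),(hi-lo).round(3),np.median(Q[:,2]).round(4))
        else: print(n,'none')
    a=c['image'][150:390,130:480,::-1];cv2.imwrite('pics/c4.png',cv2.resize(a,None,fx=2.2,fy=2.2))
E
```

```text
0.18 [-0.44  0.41 -1.6 ]
0.16 [-0.08  0.43 -0.33]
0.14 [-0.52  0.32 -0.09]
0.12 [ 0.2   0.14 -1.18]
0.105 [-0.42  0.63 -0.36]
0.0965 [ 0.46  0.28 -0.1 ]
36.0
nar 94 [0.4913 0.3176 0.1266] [0.045 0.047 0.014] 0.1264
mid 153 [0.4917 0.3198 0.0948] [0.064 0.072 0.015] 0.0944
wide 281 [0.4919 0.3181 0.0649] [0.111 0.112 0.016] 0.0647
tall 285 [ 0.5691 -0.3545  0.2548] [0.044 0.045 0.015] 0.2551
jar 415 [ 0.4481 -0.3486  0.1869] [0.055 0.056 0.015] 0.1872
box 50 [ 0.5544 -0.0048  0.0255] [0.056 0.062 0.015] 0.026
wash 118 [ 0.7771 -0.0969  0.1499] [0.034 0.032 0.016] 0.1503
rack 338 [0.7757 0.1488 0.0956] [0.073 0.176 0.015] 0.0962
sb 103 [ 0.6765 -0.3681  0.1745] [0.029 0.03  0.013] 0.1749
sa 217 [ 0.3308 -0.3685  0.1831] [0.037 0.04  0.016] 0.1828
sc 109 [ 0.2684 -0.3743  0.1741] [0.028 0.027 0.014] 0.1744
```

View pics/c4.png

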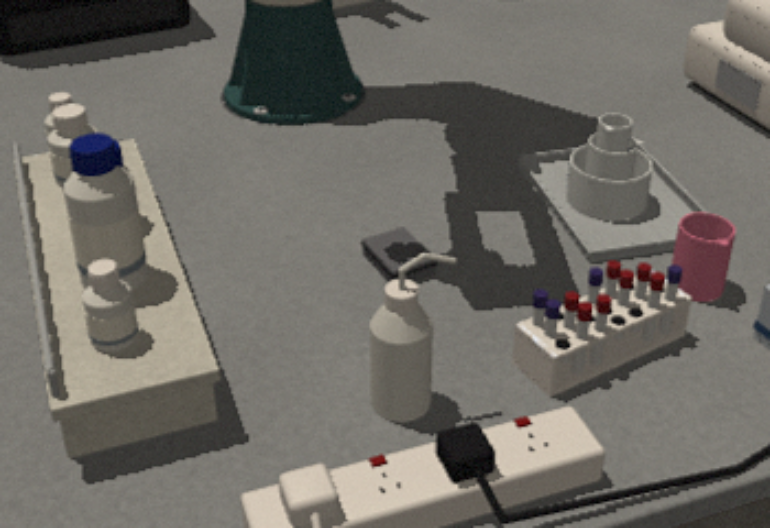

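The nest stands upright on the tray at (612,170). The tall bottle is on the shelf at (105,200) with the jar hidden behind it. The slide box (400,250) is undisturbed, and the arm hid part of it in the top view. Handing in.

```bash
python3 -c "
from h import *
env.job_done(); print(env.observe()['time'])"
```

```text
the job is handed in; nothing more can be done
the job is handed in; nothing more can be done
```

The job is done and handed in at about 36 s of the 72 s allowed; the hand-in reports no verdict. I stood the tall bottle and the squat jar on the shelf, gripping them by their caps. I then nested the middle beaker in the wide one and the narrow one in the middle one.

- **Beakers:** the last depth check put the rims at 0.065, 0.094 and 0.126 m, against 0.065, 0.095 and 0.127 m expected. Their centres agree to about 2 mm.
- **Bottle and jar:** the bottle stands at about (0.569, -0.355) and the jar at (0.448, -0.349). Their tops are at 0.255 and 0.187 m, as they should be.
- **Bystanders:** the stock bottles, wash bottle and tube rack are within about 2 mm of where they started.
- **Less certain:** the arm partly hid the slide box in the last top view, so its reading there (about 18 mm off) is unreliable. The scene picture shows it apparently undisturbed. The jar was behind the bottle in that picture, so its final check is by depth only.

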